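Tall ones to the back of the spice rack

TASK

The two tall bottles on the front step of the spice rack hide the low jars behind them. Change them over, so that the tall ones (vinegar bottle, brown-capped spice bottle, pepper mill) all stand on the raised back step and the low ones (herb jar, tan-lidded jar, little vial) on the front step, upright, one to a compartment. The mill and the vial are right already, so don't shift them; the clear part of the chopping board is there for putting things down meanwhile, but leave the lemon and garlic where they lie, and don't knock anything over.

Things in the scene. Friction and masses are not known exactly. Their poses are not given: they have to be found in the camera images.
- spice_rack: Pale wooden two-step rack, 190 x 271 mm, fixed. Origin on the worktop under its middle; x from front step to raised back step, y along the steps. Each step has 3 compartments, centres y = -85, 0, 85 mm: front x = -47.5, floor z = 15; back x = 47.5, floor z = 60. Each is 80 (y) x 86 mm (x) inside, open above; its walls rise up to 22 mm. All six are taken at the start; columns vary.
- vinegar_bottle: Clear bottle with yellowish contents and a blue screw cap, 52 mm in diameter, 189 mm tall; from 135 mm up a neck and cap 31 mm in diameter, a good grip. Starts on the front step; belongs on the back step. Origin: on its axis, 2 mm below its underside (it reads 2 mm lower than what it stands on), z up.
- spice_bottle: Tall round spice bottle with a brown cap, 41 mm in diameter all the way, 150 mm tall. Starts on the front step; belongs on the back step. Origin: on its axis, 2 mm below its underside, z up.
- pepper_mill: Turned dark wooden pepper mill with a steel knob, 52 mm in diameter, 156 mm tall. Stands on the back step, where it belongs: to be left alone. Origin: centre of its underside, z up.
- herb_jar: Round glass herb jar with a black cap, 41 mm in diameter, 105 mm tall. Starts on the back step; belongs on the front step. Origin: centre of its underside, z up.
- glass_jar: Wide small glass jar with a tan lid, 56 mm in diameter, 93 mm tall (grip it below the lid, under 84 mm). Starts on the back step; belongs on the front step. Origin: centre of its underside, z up.
- extract_vial: Slim little bottle with a brown cap, 30 mm in diameter, neck 19 mm, 107 mm tall. Stands on the front step, where it belongs: to be left alone. Origin: on its axis, 2 mm below its underside, z up.
- chopping_board: Wooden chopping board lying flat, 260 mm (x) by 180 mm (y), 16 mm thick, fixed, with a hand slot 14 by 75 mm at x = -112 mm. Origin: centre of its underside. The lemon and garlic lie at about x = +85 mm; the part from x = -95 to +20 mm is clear.
- lemon: Yellow lemon, 71 x 53 mm, 51 mm high, loose, on the far part of the board: to be left alone. Origin: centre of its underside, z up.
- garlic: Pinkish white garlic bulb, 56 mm across, 56 mm high, loose, on the far part of the board: to be left alone. Origin: centre of its underside, z up.
There are look-alikes about, which are no part of the job. Leave any purple look-alike of the vinegar_bottle alone.

How it is judged:
By the outcome, as a careful person would: the job done as asked, in the order asked, and still so for the second after the job is handed in, with the robot touching nothing.
It also fails if it takes over 138 s, if anything falls off the work surface, if the arm or the gripper's body presses on something with over 40 N, if the wrist force passes 120 N, or if a joint passes its speed limit or range.

ROBOT

A 7-joint arm with a two-finger parallel gripper is mounted at the origin on a cart in front of the work surface, level with it; the furniture and walls round the work are solid. World frame = base frame: x ahead of the robot, y to its left, z up, the work surface at z = 0. Lengths are in m, angles in rad, forces in N, time in s.
With the tool pointing down it reaches from about 0.425 to 0.925 m from the base axis. Payload 6.8 kg.
Tool frame: the origin (TCP) lies at the very end of the fingers, on their centre line; the grasp point (between the pads) lies 19 mm behind it; z points along the fingers, y is the line along which they close (so a half turn about z gives the same grasp; the last joint's range is limited). The gripper opens to 85 mm and grips with 20 to 120 N. Pads are 22 mm wide; open, the fingers measure 114 mm over their backs; the gripper's body (76 mm by 85 mm) begins 54 mm behind the grasp point. The pads swing forward as they close: fully open they stand 13 mm farther back than shut.
Start: joints at [1.18, 0.477, 0.022, 1.555, -0.011, 1.109, -0.083], TCP at [0.188, -0.648, 0.231] pointing down, gripper open.
Joint ranges: [-2.96, 2.96], [-0.34, 2.1], [-1.41, 1.46], [0.24, 2.44], [-1.37, 4.51], [0.17, 1.92], [-2.96, 2.96]. Speed limits (rad/s): [2.39, 2.39, 3.14, 3.14, 3.14, 3.14, 3.14].

INTERFACE

Orientations are given as a rotation vector (axis times angle).
In Python, from bench import get_obs, grab_frame, hand_in gives the robot as it stands.
- The arm moves only by the tool drive_tool, never from a script. Its argument "rows" is a list of rows, each an object with "offset": the shift along the tool's x, y, z as a fraction of full scale, a list of three; "rotation": the turn, a rotation vector about the tool's x, y, z as a fraction of full scale, a list of three; "claw": the opening, from 0 (shut) to 1 (fully open). In form: [{"offset": [tx, ty, tz], "rotation": [wx, wy, wz], "claw": claw}, ...]. A call has 1 to 20 rows; each row is the pose to reach, as a shift and turn from the pose commanded when the call began, along the tool's axes at that moment; what a row does not reach only later rows make up. Full scale, the value 1, is 0.15 m for a shift and 2 rad for a turn. A row lasts 1/12 s, in which the tool goes at most 41.7 mm and 7.16 degrees, less where a joint would pass 70% of its speed; a pose out of reach is approached as far as the arm can. A call with a number of a shift or a turn outside -1 to 1 is refused whole. A call with a gripper value outside its range is refused whole. The fingers move at their own pace and stop on an object; "force" is the grip in N (left out, the last holds). Time passes only in rows, so rows that repeat a pose let the fingers close. It gives the time, the measured TCP pose, the force, the opening and the grip force at its end, in the units of the state.
- get_obs(): the state, without advancing time (a new reading comes with each control period).
- grab_frame(name): name is "side" or "top" or "wrist"; returns a dict with "frame" (480x640x3 uint8, red, green, blue), "z_map" (480x640 float32, m along the optical axis (not along the pixel's ray), 0 where there is no reading), "vfov" (degrees; the focal length in pixels is half the picture's height over the tangent of half this angle, whatever the lens; pixels are square), "cx", "cy" (the principal point, pixels), "D" ([k1, k2, p1, p2, k3] as OpenCV has them; the pictures are not rectified), "R" (3x3) and "t" (3): a world point X has camera coordinates R X + t. Camera axes: x right, y down, z forward; pixel columns grow to the right and rows downward; lengths in m; the calibration is good to about 2 mm. A picture is of the moment at which its call begins.
- hand_in(): hands the job in; it is judged then, once.
The state is a dict: "clock": time; "joints": joint angles; "qvel": joint speeds; "tau": joint torques, N m; "tcp_pos": TCP position; "orientation": TCP orientation; "contact_force": force on the tool from outside, world axes, zero at the start; "moment": the same for the moment, N m; "grip_width": finger opening in m; "gripper_force": force on a finger pad.
Only numpy, scipy, OpenCV 4.12 (cv2) and the standard library are available. Lean on these libraries where they do the work, as an engineer would, in place of code of your own. Each camera call takes 0.05 s, during which the arm holds its last target. There are 200 camera calls.

## Working session

There is one attempt and no reset: what is moved stays moved. The work goes in short steps, Python scripts to look and compute and a tool call to move; the robot and the scene stay as the last step left them, time stands still between calls to the robot, and variables do not carry over. Pictures are saved under pics/ and viewed, at most 14 in all, crops included, and the job is handed in when it is done.

Besides the shell and the picture viewer there is one more tool, called after ">>>" by a JSON object that holds its "method" and its "body", one argument or row to a line. drive_tool: Moves the arm, as the interface text tells. Its arguments: {"type":"object","properties":{"rows":{"type":"array","items":{"type":"object","properties":{"offset":{"type":"array","items":{"type":"number"}},"rotation":{"type":"array","items":{"type":"number"}},"claw":{"type":"number"}}}},"force":{"type":"number"}},"required":["rows"]}

```bash
ls; mkdir -p pics
python3 - <<'E'
from bench import *
import cv2,numpy as np
o=get_obs();print({k:np.round(v,3) for k,v in o.items()})
for n in("side","top"):
    f=grab_frame(n);cv2.imwrite(f"pics/{n}0.png",f["frame"][:,:,::-1]);np.savez(f"{n}0.npz",**f)
    print(n,f["vfov"],f["cx"],f["cy"],f["D"],np.round(-f["R"].T@f["t"],3),np.round(f["R"],3).tolist())
E
```

```text
pics
{'clock': np.float64(0.0), 'joints': array([ 1.18 ,  0.478,  0.022,  1.556, -0.012,  1.109, -0.083]), 'qvel': array([-0.   , -0.001,  0.   ,  0.001, -0.   ,  0.   ,  0.001]), 'tau': array([-0.0000e+00, -5.9645e+01,  1.6080e+00, -2.8120e+01,  1.2000e-02,
        9.0000e-03, -0.0000e+00]), 'tcp_pos': array([ 0.188, -0.648,  0.23 ]), 'orientation': array([-3.108e+00, -4.430e-01,  1.000e-03]), 'contact_force': array([ 0.382, -0.516,  0.518]), 'moment': array([ 0.08 ,  0.01 , -0.036]), 'gripper_force': np.float64(0.0), 'grip_width': np.float64(0.085)}
side 53.17600620679995 311.6131307581139 243.19801921947493 [-0.03479898  0.          0.          0.          0.        ] [ 0.977 -0.774  0.614] [[0.894, 0.448, 0.004], [0.233, -0.457, -0.858], [-0.383, 0.768, -0.513]]
top 52.64992099182642 318.9345314783257 238.29242581924825 [0.01815653 0.         0.         0.         0.        ] [0.36  0.049 1.209] [[-0.019, -1.0, 0.009], [-0.985, 0.017, -0.172], [0.171, -0.012, -0.985]]
```

View pics/side0.png

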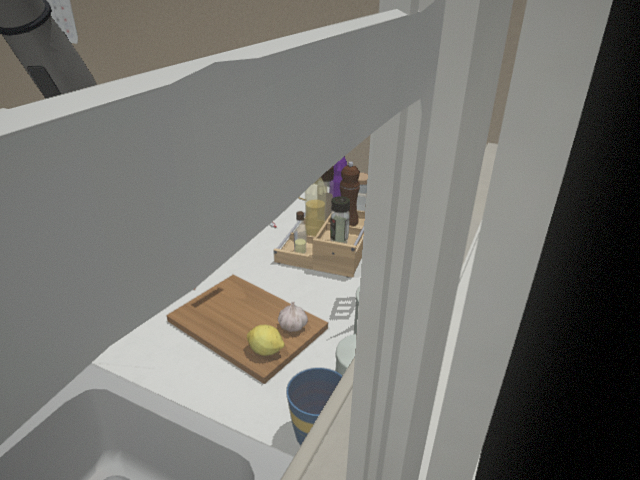

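View pics/top0.png

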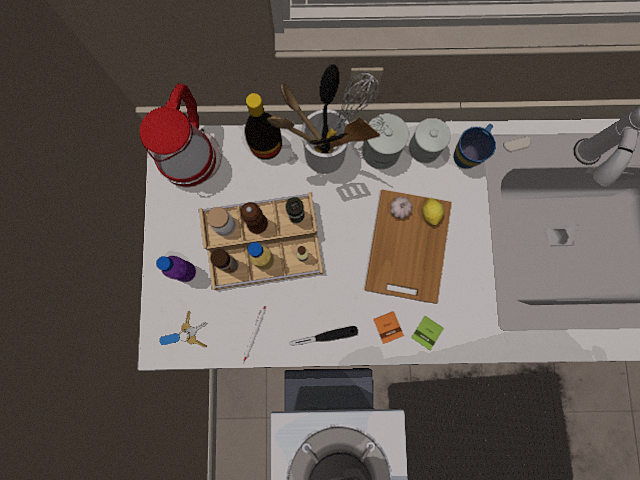

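The side view is mostly blocked by the window frame, but it still shows the board, mill and herb jar at (250,325), (350,195) and (340,220).

The top view shows:
- **Back row, left to right:** tan jar (222,222), mill (254,217), herb jar (295,209).
- **Front row, left to right:** spice bottle (222,261), vinegar (260,255), vial (302,254).
- **Other items:** board at (409,246), purple look-alike at (177,268).

```bash
cat > h.py <<'E'
import numpy as np,cv2
def cam(f):
    fl=240/np.tan(np.radians(float(f["vfov"]))/2)
    return np.array([[fl,0,f["cx"]],[0,fl,f["cy"]],[0,0,1.]])
def cloud(f):
    K=cam(f);uv=np.mgrid[0:480,0:640][::-1].reshape(2,-1).T.astype(np.float64)
    n=cv2.undistortPoints(uv[:,None],K,f["D"])[:,0]
    z=f["z_map"].reshape(-1,1)
    return ((np.c_[n,np.ones(len(n))]*z-f["t"])@f["R"]).reshape(480,640,3)
def ray(f,u,v,z):  # pixel onto plane of height z
    n=cv2.undistortPoints(np.array([[[u,v]]],float),cam(f),f["D"])[0,0]
    d=f["R"].T@np.r_[n,1];c=-f["R"].T@f["t"]
    return c+d*(z-c[2])/d[2]
E
python3 - <<'E'
from h import *
f=np.load("top0.npz");P=cloud(f)
print("bare",P[300:305,230:235].mean((0,1)),P[250:255,405:410].mean((0,1)))
for n,u,v in[("glass",222,220),("mill",254,215),("herb",295,209),("spice",221,261),("vin",258,250),("vial",302,251),("purple",166,264)]:
    W=P[v-18:v+19,u-18:u+19].reshape(-1,3);ok=f["z_map"][v-18:v+19,u-18:u+19].ravel()>0
    W=W[ok]; c=P[v,u]; W=W[np.hypot(*(W-c)[:,:2].T)<.04]
    top=np.percentile(W[:,2],99); T=W[W[:,2]>top-.008]
    (cx,cy),r=cv2.minEnclosingCircle((T[:,:2]*1000).astype(np.float32))
    print(n,"top z",round(top,3),"mean",T.mean(0).round(3),"circ",round(cx),round(cy),round(r),len(T))
# rack: wall-top points of the front/back walls; board: height 16 mm brown
Z=P[:,:,2]
for nm,roi,lo,hi in[("board",(slice(180,310),slice(355,460)),.011,.022),("rackback",(slice(190,260),slice(195,325)),.078,.088),("rackfront",(slice(225,300),slice(195,335)),.033,.042)]:
    m=np.zeros((480,640),bool);m[roi]=(Z[roi]>lo)&(Z[roi]<hi)
    if nm=="board":
        m=cv2.morphologyEx(m.astype(np.uint8),cv2.MORPH_OPEN,np.ones((3,3)))>0
    W=P[m][:,:2]*1000;print(nm,len(W),cv2.minAreaRect(W.astype(np.float32)))
E
python3 -c "
import cv2;i=cv2.imread('pics/top0.png')[180:300,190:335];cv2.imwrite('pics/crop0.png',cv2.resize(i,None,fx=5,fy=5,interpolation=2))"
```

```text
bare [ 0.41492958  0.25206059 -0.00063753] [ 0.5296117  -0.18396639  0.01506848]
glass top z 0.155 mean [0.597 0.262 0.151] circ 597 262 24 341
mill top z 0.215 mean [0.598 0.184 0.212] circ 596 185 13 35
herb top z 0.168 mean [0.616 0.091 0.164] circ 617 91 20 248
spice top z 0.165 mean [0.504 0.255 0.161] circ 504 256 19 254
vin top z 0.203 mean [0.516 0.173 0.2  ] circ 516 173 15 160
vial top z 0.12 mean [0.524 0.078 0.118] circ 524 77 9 54
purple top z 0.188 mean [0.492 0.367 0.185] circ 492 368 15 160
board 6009 ((547.6995849609375, -188.721435546875), (183.22801208496094, 261.43353271484375), 78.36361694335938)
rackback 473 ((575.7518920898438, 177.23245239257812), (155.47872924804688, 272.3574523925781), 7.761195182800293)
rackfront 345 ((509.4346923828125, 168.6863555908203), (95.74700164794922, 271.0298156738281), 7.663797855377197)
```

View pics/crop0.png

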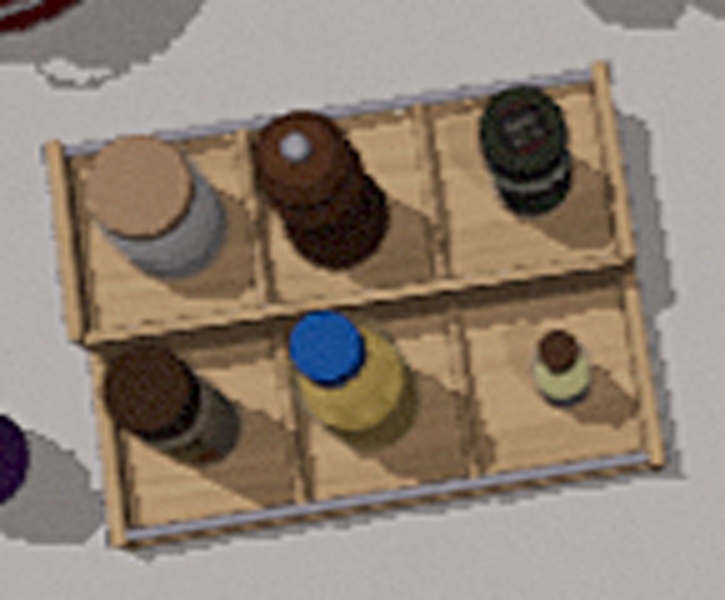

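The crop shows each lid clearly, and all six measured tops match their given heights. Measured results, in mm:
- **Rack:** origin about (556.5, 175), yaw 7.7°.
- **Board:** centre about (548, -189), yaw -11.6°.

The plan takes five moves:
1. Spice bottle to the board.
2. Tan jar to front +85.
3. Vinegar to back +85.
4. Herb jar to front 0.
5. Spice bottle to back -85.

First I line the tool up with the rack.

>>> {"method": "drive_tool", "body": {
  "rows": [
    {"offset": [0.3,-0.14,-0.25],"rotation": [0,0,0.03],"claw": 0.8},
    {"offset": [0.6,-0.28,-0.5],"rotation": [0,0,0.06],"claw": 0.8},
    {"offset": [0.95,-0.42,-0.7],"rotation": [0,0,0.074],"claw": 0.8},
    {"offset": [0.95,-0.42,-0.7],"rotation": [0,0,0.074],"claw": 0.8},
    {"offset": [0.95,-0.42,-0.7],"rotation": [0,0,0.074],"claw": 0.8},
    {"offset": [0.95,-0.42,-0.7],"rotation": [0,0,0.074],"claw": 0.8}
  ],
  "force": 40
}}

```text
clock: 0.6
tcp_pos: [0.314, -0.5449, 0.3396]
orientation: [3.131, 0.225, 0.008]
contact_force: [0.9, -0.4, 0.7]
grip_width: 0.0684
gripper_force: 0.0
```

```bash
cat >> h.py <<'E'
from scipy.spatial.transform import Rotation as Ro
def go(x,y,z):
    from bench import get_obs
    o=get_obs();R=Ro.from_rotvec(o["orientation"]).as_matrix();p=o["tcp_pos"]
    r=Ro.from_rotvec([0,0,np.radians(7.7)]).as_matrix()@np.diag([1,-1,-1])
    print("t",round(float(o["clock"]),2),"tcp",p.round(4),"grip",round(float(o["grip_width"]),4),round(float(o["gripper_force"]),1),"F",np.round(o["contact_force"],1))
    print("q",np.round(o["joints"],2),"offset",(R.T@(np.array([x,y,z])-p)/.15).round(3),"rot",(Ro.from_matrix(R.T@r).as_rotvec()/2).round(4))
E
python3 -c "from h import *;go(.504,.2555,.30)"
```

```text
t 0.6 tcp [ 0.314  -0.5449  0.3396] grip 0.0684 0.0 F [ 0.9 -0.4  0.7]
q [ 0.95  0.32  0.    1.54 -0.    1.28 -0.47] offset [ 2.015 -5.101  0.259] rot [ 0.0015 -0.0026  0.0045]
```

>>> {"method": "drive_tool", "body": {
  "rows": [
    {"offset": [0.2,-0.2,0.05],"rotation": [0,0,0.004],"claw": 0.8},
    {"offset": [0.4,-0.4,0.1],"rotation": [0,0,0.004],"claw": 0.8},
    {"offset": [0.6,-0.6,0.15],"rotation": [0,0,0.004],"claw": 0.8},
    {"offset": [0.8,-0.8,0.2],"rotation": [0,0,0.004],"claw": 0.8},
    {"offset": [1,-1,0.25],"rotation": [0,0,0.004],"claw": 0.8},
    {"offset": [1,-1,0.25],"rotation": [0,0,0.004],"claw": 0.8}
  ]
}}

```text
clock: 1.1
tcp_pos: [0.4403, -0.3715, 0.2968]
orientation: [-3.129, -0.214, -0.0]
contact_force: [0.7, -0.0, -0.5]
grip_width: 0.0684
gripper_force: 0.0
```

>>> {"method": "drive_tool", "body": {
  "rows": [
    {"offset": [0.2,-0.2,0],"rotation": [0,0,0],"claw": 0.8},
    {"offset": [0.4,-0.4,0],"rotation": [0,0,0],"claw": 0.8},
    {"offset": [0.6,-0.6,0],"rotation": [0,0,0],"claw": 0.8},
    {"offset": [0.8,-0.8,0],"rotation": [0,0,0],"claw": 0.8},
    {"offset": [1,-1,0],"rotation": [0,0,0],"claw": 0.8},
    {"offset": [1,-1,0],"rotation": [0,0,0],"claw": 0.8}
  ]
}}

```text
clock: 1.6
tcp_pos: [0.5701, -0.2027, 0.298]
orientation: [-3.129, -0.216, -0.003]
contact_force: [0.8, 1.5, -0.1]
grip_width: 0.0685
gripper_force: 0.0
```

>>> {"method": "drive_tool", "body": {
  "rows": [
    {"offset": [0,-0.2,0],"rotation": [0,0,0],"claw": 0.8},
    {"offset": [0,-0.4,0],"rotation": [0,0,0],"claw": 0.8},
    {"offset": [0,-0.6,0],"rotation": [0,0,0],"claw": 0.8},
    {"offset": [0,-0.8,0],"rotation": [0,0,0],"claw": 0.8},
    {"offset": [0,-1,0],"rotation": [0,0,0],"claw": 0.8},
    {"offset": [0,-1,0],"rotation": [0,0,0],"claw": 0.8}
  ]
}}

```text
clock: 2.1
tcp_pos: [0.5461, -0.0561, 0.2985]
orientation: [-3.131, -0.212, 0.001]
contact_force: [-0.2, 1.7, -0.5]
grip_width: 0.0684
gripper_force: 0.0
```

>>> {"method": "drive_tool", "body": {
  "rows": [
    {"offset": [0,-0.2,0],"rotation": [0,0,0],"claw": 0.8},
    {"offset": [0,-0.4,0],"rotation": [0,0,0],"claw": 0.8},
    {"offset": [0,-0.6,0],"rotation": [0,0,0],"claw": 0.8},
    {"offset": [0,-0.8,0],"rotation": [0,0,0],"claw": 0.8},
    {"offset": [0,-1,0],"rotation": [0,0,0],"claw": 0.8},
    {"offset": [0,-1,0],"rotation": [0,0,0],"claw": 0.8}
  ]
}}

```text
clock: 2.6
tcp_pos: [0.5266, 0.0924, 0.2986]
orientation: [-3.131, -0.212, 0.001]
contact_force: [-0.2, 1.2, 0.4]
grip_width: 0.0679
gripper_force: 0.0
```

```bash
python3 -c "from h import *;go(.504,.2555,.30)"
```

```text
t 2.6 tcp [0.5266 0.0924 0.2986] grip 0.0679 0.0 F [-0.2  1.2  0.4]
q [ 0.04  0.21 -0.38  1.79  0.08  1.16 -1.8 ] offset [-0.003 -1.098 -0.006] rot [-0.0015  0.0002  0.0003]
```

>>> {"method": "drive_tool", "body": {
  "rows": [
    {"offset": [0,-0.25,0],"rotation": [0,0,0],"claw": 0.8},
    {"offset": [0,-0.5,0],"rotation": [0,0,0],"claw": 0.8},
    {"offset": [0,-0.75,0],"rotation": [0,0,0],"claw": 0.8},
    {"offset": [0,-1,0.1],"rotation": [0,0,0],"claw": 0.8},
    {"offset": [0,-1,0.2],"rotation": [0,0,0],"claw": 0.8},
    {"offset": [0,-1,0.3],"rotation": [0,0,0],"claw": 0.8},
    {"offset": [0,-1,0.3],"rotation": [0,0,0],"claw": 0.8}
  ]
}}

```text
clock: 3.18
tcp_pos: [0.5076, 0.2335, 0.2502]
orientation: [3.133, 0.2, -0.009]
contact_force: [0.0, -1.2, -0.3]
grip_width: 0.0682
gripper_force: 0.0
```

```bash
python3 -c "
from h import *;go(.504,.2555,.106)
from bench import grab_frame
cv2.imwrite('pics/top1.png',cv2.resize(grab_frame('top')['frame'][150:300,150:350,::-1],None,fx=4,fy=4))"
```

```text
t 3.18 tcp [0.5076 0.2335 0.2502] grip 0.0682 0.0 F [ 0.  -1.2 -0.3]
q [-0.17  0.31 -0.45  1.79  0.15  1.09 -2.12] offset [ 0.001 -0.151  0.961] rot [ 0.0011  0.0029 -0.0034]
```

View pics/top1.png

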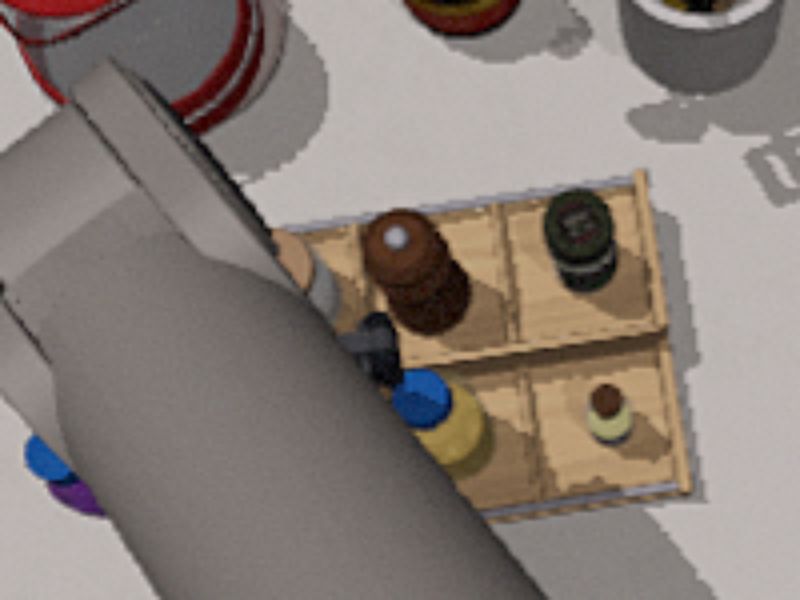

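The arm now covers the left half of the rack in the top view, with a finger at (375,350) above the vinegar's left side. I shift 23 mm to the left and then go down.

>>> {"method": "drive_tool", "body": {
  "rows": [
    {"offset": [0,-0.15,0],"rotation": [0,0.003,-0.003],"claw": 0.8},
    {"offset": [0,-0.15,0.05],"rotation": [0,0.003,-0.003],"claw": 0.8},
    {"offset": [0,-0.15,0.2],"rotation": [0,0.003,-0.003],"claw": 0.8},
    {"offset": [0,-0.15,0.35],"rotation": [0,0.003,-0.003],"claw": 0.8},
    {"offset": [0,-0.15,0.5],"rotation": [0,0.003,-0.003],"claw": 0.8},
    {"offset": [0,-0.15,0.65],"rotation": [0,0.003,-0.003],"claw": 0.8},
    {"offset": [0,-0.15,0.8],"rotation": [0,0.003,-0.003],"claw": 0.8},
    {"offset": [0,-0.15,0.96],"rotation": [0,0.003,-0.003],"claw": 0.8},
    {"offset": [0,-0.15,0.96],"rotation": [0,0.003,-0.003],"claw": 0.8},
    {"offset": [0,-0.15,0.96],"rotation": [0,0.003,-0.003],"claw": 0.8}
  ]
}}

```text
clock: 4.07
tcp_pos: [0.5062, 0.2563, 0.1096]
orientation: [3.134, 0.207, 0.007]
contact_force: [0.4, 0.5, 0.5]
grip_width: 0.0683
gripper_force: 0.0
```

```bash
python3 -c "from h import *;go(.504,.2555,.106)"
```

```text
t 4.07 tcp [0.5062 0.2563 0.1096] grip 0.0683 0.0 F [0.4 0.5 0.5]
q [-0.25  0.48 -0.42  1.9   0.27  0.81 -2.25] offset [-0.016  0.003  0.024] rot [ 0.0004 -0.0022 -0.0012]
```

Now I grip, then lift slowly.

>>> {"method": "drive_tool", "body": {
  "rows": [
    {"offset": [-0.015,0,0],"rotation": [0,0,0],"claw": 0.5},
    {"offset": [-0.015,0,0],"rotation": [0,0,0],"claw": 0.4},
    {"offset": [-0.015,0,0],"rotation": [0,0,0],"claw": 0.3},
    {"offset": [-0.015,0,0],"rotation": [0,0,0],"claw": 0.3},
    {"offset": [-0.015,0,0],"rotation": [0,0,0],"claw": 0.3},
    {"offset": [-0.015,0,0],"rotation": [0,0,0],"claw": 0.3},
    {"offset": [-0.015,0,0],"rotation": [0,0,0],"claw": 0.3},
    {"offset": [-0.015,0,-0.05],"rotation": [0,0,0],"claw": 0.3},
    {"offset": [-0.015,0,-0.1],"rotation": [0,0,0],"claw": 0.3}
  ],
  "force": 50
}}

```text
clock: 4.82
tcp_pos: [0.5037, 0.2569, 0.1255]
orientation: [-3.134, -0.209, -0.009]
contact_force: [0.9, -0.4, -1.1]
grip_width: 0.0401
gripper_force: 50.5
```

>>> {"method": "drive_tool", "body": {
  "rows": [
    {"offset": [0,0,-0.1],"rotation": [0,0,0],"claw": 0.3},
    {"offset": [0,0,-0.25],"rotation": [0,0,0],"claw": 0.3},
    {"offset": [0,0,-0.4],"rotation": [0,0,0],"claw": 0.3},
    {"offset": [0,0,-0.55],"rotation": [0,0,0],"claw": 0.3},
    {"offset": [0,0,-0.7],"rotation": [0,0,0],"claw": 0.3},
    {"offset": [0,0,-0.85],"rotation": [0,0,0],"claw": 0.3},
    {"offset": [0,0,-1],"rotation": [0,0,0],"claw": 0.3},
    {"offset": [0,0,-1],"rotation": [0,0,0],"claw": 0.3}
  ]
}}

```text
clock: 5.48
tcp_pos: [0.5048, 0.2585, 0.2804]
orientation: [-3.131, -0.208, -0.022]
contact_force: [0.6, 1.1, -0.9]
grip_width: 0.0398
gripper_force: 50.6
```

>>> {"method": "drive_tool", "body": {
  "rows": [
    {"offset": [0,0,-0.1],"rotation": [0,0,0],"claw": 0.3},
    {"offset": [0,0,-0.25],"rotation": [0,0,0],"claw": 0.3},
    {"offset": [0,0,-0.37],"rotation": [0,0,0],"claw": 0.3},
    {"offset": [0,0.1,-0.37],"rotation": [0,0,0],"claw": 0.3},
    {"offset": [0,0.25,-0.37],"rotation": [0,0,0],"claw": 0.3},
    {"offset": [0,0.4,-0.37],"rotation": [0,0,0],"claw": 0.3},
    {"offset": [0,0.55,-0.37],"rotation": [0,0,0],"claw": 0.3},
    {"offset": [0,0.7,-0.37],"rotation": [0,0,0],"claw": 0.3},
    {"offset": [0,0.85,-0.37],"rotation": [0,0,0],"claw": 0.3},
    {"offset": [0,1,-0.37],"rotation": [0,0,0],"claw": 0.3},
    {"offset": [0,1,-0.37],"rotation": [0,0,0],"claw": 0.3}
  ]
}}

```text
clock: 6.4
tcp_pos: [0.5229, 0.1023, 0.3296]
orientation: [3.133, 0.197, 0.008]
contact_force: [0.1, -0.5, -3.3]
grip_width: 0.0403
gripper_force: 50.7
```

```bash
python3 -c "from h import *;go(.513,-.182,.112)"
```

```text
t 6.4 tcp [0.5229 0.1023 0.3296] grip 0.0403 50.7 F [ 0.1 -0.5 -3.3]
q [ 0.02  0.18 -0.38  1.75  0.08  1.22 -1.83] offset [-0.311  1.868  1.455] rot [ 0.0015 -0.0024 -0.0043]
```

>>> {"method": "drive_tool", "body": {
  "rows": [
    {"offset": [0,0.15,0],"rotation": [0,0,-0.004],"claw": 0.3},
    {"offset": [-0.05,0.35,0],"rotation": [0,0,-0.004],"claw": 0.3},
    {"offset": [-0.1,0.55,0],"rotation": [0,0,-0.004],"claw": 0.3},
    {"offset": [-0.15,0.75,0],"rotation": [0,0,-0.004],"claw": 0.3},
    {"offset": [-0.2,0.95,0.1],"rotation": [0,0,-0.004],"claw": 0.3},
    {"offset": [-0.2,1,0.2],"rotation": [0,0,-0.004],"claw": 0.3},
    {"offset": [-0.2,1,0.25],"rotation": [0,0,-0.004],"claw": 0.3}
  ]
}}

```text
clock: 6.98
tcp_pos: [0.5115, -0.0476, 0.2907]
orientation: [3.134, 0.213, 0.005]
contact_force: [0.2, -0.4, -2.2]
grip_width: 0.0396
gripper_force: 50.9
```

>>> {"method": "drive_tool", "body": {
  "rows": [
    {"offset": [-0.05,0.15,0.05],"rotation": [0,0,0],"claw": 0.3},
    {"offset": [-0.11,0.35,0.15],"rotation": [0,0,0],"claw": 0.3},
    {"offset": [-0.11,0.55,0.3],"rotation": [0,0,0],"claw": 0.3},
    {"offset": [-0.11,0.75,0.45],"rotation": [0,0,0],"claw": 0.3},
    {"offset": [-0.11,0.87,0.6],"rotation": [0,0,0],"claw": 0.3},
    {"offset": [-0.11,0.87,0.75],"rotation": [0,0,0],"claw": 0.3},
    {"offset": [-0.11,0.87,0.9],"rotation": [0,0,0],"claw": 0.3},
    {"offset": [-0.11,0.87,0.95],"rotation": [0,0,0],"claw": 0.3},
    {"offset": [-0.11,0.87,0.95],"rotation": [0,0,0],"claw": 0.3}
  ]
}}

```text
clock: 7.73
tcp_pos: [0.5147, -0.1738, 0.1481]
orientation: [-3.131, -0.224, -0.003]
contact_force: [0.0, -0.8, -1.3]
grip_width: 0.0402
gripper_force: 51.1
```

```bash
python3 -c "from h import *;go(.513,-.182,.112)"
```

```text
t 7.73 tcp [ 0.5147 -0.1738  0.1481] grip 0.0402 51.1 F [ 0.  -0.8 -1.3]
q [ 0.37  0.37 -0.19  1.94  0.09  0.84 -1.3 ] offset [-0.019  0.053  0.24 ] rot [-0.0013 -0.0011  0.0043]
```

>>> {"method": "drive_tool", "body": {
  "rows": [
    {"offset": [0,0,0.08],"rotation": [0,0,0],"claw": 0.3},
    {"offset": [0,0,0.14],"rotation": [0,0,0],"claw": 0.3},
    {"offset": [0,0,0.19],"rotation": [0,0,0],"claw": 0.3},
    {"offset": [0,0,0.22],"rotation": [0,0,0],"claw": 0.3},
    {"offset": [0,0,0.24],"rotation": [0,0,0],"claw": 0.3},
    {"offset": [0,0,0.245],"rotation": [0,0,0],"claw": 0.3},
    {"offset": [0,0,0.245],"rotation": [0,0,0],"claw": 0.3}
  ]
}}

```text
clock: 8.32
tcp_pos: [0.516, -0.1758, 0.1134]
orientation: [-3.133, -0.221, -0.01]
contact_force: [-0.1, 0.8, -1.9]
grip_width: 0.0398
gripper_force: 51.1
```

>>> {"method": "drive_tool", "body": {
  "rows": [
    {"offset": [0,0,0.006],"rotation": [0,0,0],"claw": 0.3},
    {"offset": [0,0,0.012],"rotation": [0,0,0],"claw": 0.3},
    {"offset": [0,0,0.018],"rotation": [0,0,0],"claw": 0.3},
    {"offset": [0,0,0.018],"rotation": [0,0,0],"claw": 0.3}
  ]
}}

```text
clock: 8.65
tcp_pos: [0.5169, -0.176, 0.1128]
orientation: [3.133, 0.221, 0.013]
contact_force: [-3.2, 2.0, 13.7]
grip_width: 0.0398
gripper_force: 52.5
```

Contact. I release and go up.

>>> {"method": "drive_tool", "body": {
  "rows": [
    {"offset": [0,0,-0.008],"rotation": [0,0,0],"claw": 0.3},
    {"offset": [0,0,-0.008],"rotation": [0,0,0],"claw": 0.5},
    {"offset": [0,0,-0.008],"rotation": [0,0,0],"claw": 0.65},
    {"offset": [0,0,-0.008],"rotation": [0,0,0],"claw": 0.8},
    {"offset": [0,0,-0.008],"rotation": [0,0,0],"claw": 0.8},
    {"offset": [0,0,-0.008],"rotation": [0,0,0],"claw": 0.8},
    {"offset": [0,0,-0.1],"rotation": [0,0,0],"claw": 0.8},
    {"offset": [0,0,-0.3],"rotation": [0,0,0],"claw": 0.8},
    {"offset": [0,0,-0.5],"rotation": [0,0,0],"claw": 0.8},
    {"offset": [0,0,-0.7],"rotation": [0,0,0],"claw": 0.8},
    {"offset": [0,0,-1],"rotation": [0,0,0],"claw": 0.8},
    {"offset": [0,0,-1],"rotation": [0,0,0],"claw": 0.8}
  ]
}}

```text
clock: 9.65
tcp_pos: [0.5186, -0.1767, 0.2679]
orientation: [3.13, 0.22, 0.026]
contact_force: [1.4, -0.5, 1.6]
grip_width: 0.0684
gripper_force: 0.0
```

```bash
python3 -c "
from h import *;go(.597,.262,.30)
from bench import grab_frame
f=grab_frame('top');np.savez('top2.npz',**f)
cv2.imwrite('pics/top2.png',cv2.resize(f['frame'][170:320,190:470,::-1],None,fx=2.8,fy=2.8))"
```

```text
t 9.65 tcp [ 0.5186 -0.1767  0.2679] grip 0.0684 0.0 F [ 1.4 -0.5  1.6]
q [ 0.38  0.23 -0.2   1.82  0.05  1.07 -1.26] offset [ 0.931 -2.822 -0.212] rot [ 0.0022 -0.0082  0.0031]
```

View pics/top2.png

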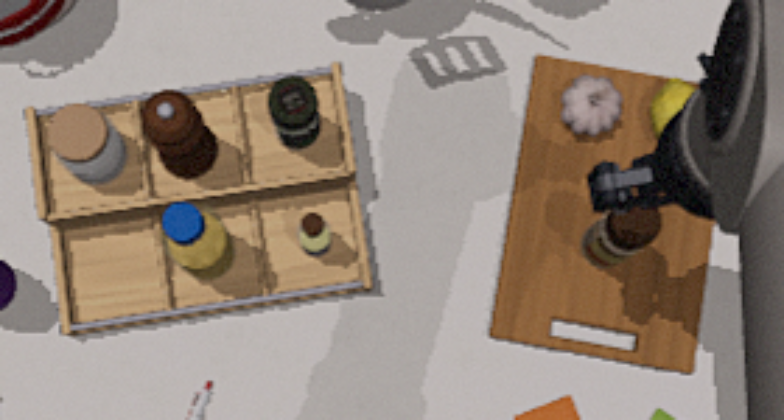

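The spice bottle stands upright on the board at (625,235) in this crop. The garlic is at (592,105) and undisturbed, and front +85 is now empty. Next is the tan jar.

>>> {"method": "drive_tool", "body": {
  "rows": [
    {"offset": [0.1,-0.25,-0.1],"rotation": [0,-0.007,0.003],"claw": 0.82},
    {"offset": [0.2,-0.5,-0.21],"rotation": [0,-0.007,0.003],"claw": 0.82},
    {"offset": [0.3,-0.75,-0.21],"rotation": [0,-0.007,0.003],"claw": 0.82},
    {"offset": [0.3,-1,-0.21],"rotation": [0,-0.007,0.003],"claw": 0.82},
    {"offset": [0.3,-1,-0.21],"rotation": [0,-0.007,0.003],"claw": 0.82}
  ]
}}

```text
clock: 10.12
tcp_pos: [0.5377, -0.0112, 0.2918]
orientation: [-3.129, -0.23, 0.013]
contact_force: [-1.2, 0.9, 0.8]
grip_width: 0.0699
gripper_force: 0.0
```

>>> {"method": "drive_tool", "body": {
  "rows": [
    {"offset": [0.1,-0.25,0],"rotation": [0,0,0],"claw": 0.82},
    {"offset": [0.2,-0.5,0],"rotation": [0,0,0],"claw": 0.82},
    {"offset": [0.3,-0.75,0],"rotation": [0,0,0],"claw": 0.82},
    {"offset": [0.3,-1,0],"rotation": [0,0,0],"claw": 0.82},
    {"offset": [0.3,-1,0],"rotation": [0,0,0],"claw": 0.82}
  ]
}}

```text
clock: 10.53
tcp_pos: [0.5605, 0.1433, 0.2908]
orientation: [-3.129, -0.23, 0.016]
contact_force: [-0.9, 0.8, 0.4]
grip_width: 0.0702
gripper_force: 0.0
```

>>> {"method": "drive_tool", "body": {
  "rows": [
    {"offset": [0.1,-0.25,0],"rotation": [0,0,0],"claw": 0.82},
    {"offset": [0.2,-0.5,0],"rotation": [0,0,0],"claw": 0.82},
    {"offset": [0.3,-0.75,0],"rotation": [0,0,0],"claw": 0.82},
    {"offset": [0.3,-0.82,0],"rotation": [0,0,0],"claw": 0.82},
    {"offset": [0.3,-0.82,0],"rotation": [0,0,0],"claw": 0.82},
    {"offset": [0.3,-0.82,0],"rotation": [0,0,0],"claw": 0.82}
  ]
}}

```text
clock: 11.03
tcp_pos: [0.5903, 0.2612, 0.2902]
orientation: [3.132, 0.214, -0.016]
contact_force: [1.2, -1.0, -0.5]
grip_width: 0.0696
gripper_force: 0.0
```

```bash
python3 -c "from h import *;go(.597,.262,.097)"
```

```text
t 11.03 tcp [0.5903 0.2612 0.2902] grip 0.0696 0.0 F [ 1.2 -1.  -0.5]
q [-0.23  0.42 -0.39  1.53  0.16  1.23 -2.08] offset [ 0.058 -0.     1.287] rot [0.0006 0.0051 0.001 ]
```

>>> {"method": "drive_tool", "body": {
  "rows": [
    {"offset": [0.058,0,0.15],"rotation": [0,0.004,0],"claw": 0.82},
    {"offset": [0.058,0,0.35],"rotation": [0,0.004,0],"claw": 0.82},
    {"offset": [0.058,0,0.5],"rotation": [0,0.004,0],"claw": 0.82},
    {"offset": [0.058,0,0.65],"rotation": [0,0.004,0],"claw": 0.82},
    {"offset": [0.058,0,0.8],"rotation": [0,0.004,0],"claw": 0.82},
    {"offset": [0.058,0,0.8],"rotation": [0,0.004,0],"claw": 0.82},
    {"offset": [0.058,0,0.8],"rotation": [0,0.004,0],"claw": 0.82}
  ]
}}

```text
clock: 11.62
tcp_pos: [0.5982, 0.2597, 0.1706]
orientation: [3.132, 0.208, -0.004]
contact_force: [0.7, 0.4, 1.1]
grip_width: 0.0701
gripper_force: 0.0
```

```bash
python3 -c "from h import *;go(.597,.262,.095)"
```

```text
t 11.62 tcp [0.5982 0.2597 0.1706] grip 0.0701 0.0 F [0.7 0.4 1.1]
q [-0.24  0.53 -0.37  1.65  0.22  1.01 -2.12] offset [-0.005 -0.018  0.504] rot [ 0.0011  0.0013 -0.001 ]
```

>>> {"method": "drive_tool", "body": {
  "rows": [
    {"offset": [-0.005,-0.018,0.1],"rotation": [0,0,0],"claw": 0.82},
    {"offset": [-0.005,-0.018,0.2],"rotation": [0,0,0],"claw": 0.82},
    {"offset": [-0.005,-0.018,0.3],"rotation": [0,0,0],"claw": 0.82},
    {"offset": [-0.005,-0.018,0.4],"rotation": [0,0,0],"claw": 0.82},
    {"offset": [-0.005,-0.018,0.5],"rotation": [0,0,0],"claw": 0.82},
    {"offset": [-0.005,-0.018,0.5],"rotation": [0,0,0],"claw": 0.82},
    {"offset": [-0.005,-0.018,0.5],"rotation": [0,0,0],"claw": 0.65},
    {"offset": [-0.005,-0.018,0.5],"rotation": [0,0,0],"claw": 0.5},
    {"offset": [-0.005,-0.018,0.5],"rotation": [0,0,0],"claw": 0.5},
    {"offset": [-0.005,-0.018,0.5],"rotation": [0,0,0],"claw": 0.5},
    {"offset": [-0.005,-0.018,0.5],"rotation": [0,0,0],"claw": 0.5},
    {"offset": [-0.005,-0.018,0.5],"rotation": [0,0,0],"claw": 0.5}
  ]
}}

```text
clock: 12.62
tcp_pos: [0.5989, 0.2656, 0.0988]
orientation: [-3.133, -0.211, -0.006]
contact_force: [-0.3, -1.0, 5.8]
grip_width: 0.0514
gripper_force: 52.9
```

```bash
python3 -c "from h import *;go(.498,.253,.15)"
```

```text
t 12.62 tcp [0.5989 0.2656 0.0988] grip 0.0514 52.9 F [-0.3 -1.   5.8]
q [-0.26  0.61 -0.35  1.7   0.26  0.88 -2.16] offset [-0.677 -0.007 -0.344] rot [-0.0004 -0.0018  0.    ]
```

>>> {"method": "drive_tool", "body": {
  "rows": [
    {"offset": [0,0,-0.04],"rotation": [0,0,0],"claw": 0.5},
    {"offset": [0,0,-0.1],"rotation": [0,0,0],"claw": 0.5},
    {"offset": [0,0,-0.2],"rotation": [0,0,0],"claw": 0.5},
    {"offset": [0,0,-0.28],"rotation": [0,0,0],"claw": 0.5},
    {"offset": [0,0,-0.28],"rotation": [0,0,0],"claw": 0.5}
  ]
}}

```text
clock: 13.03
tcp_pos: [0.5989, 0.2661, 0.1419]
orientation: [-3.133, -0.211, -0.007]
contact_force: [0.2, 0.1, -0.7]
grip_width: 0.0512
gripper_force: 52.6
```

```bash
python3 -c "
from h import *;go(.498,.253,.054)
from bench import grab_frame
f=grab_frame('wrist');
cv2.imwrite('pics/w3.png',f['frame'][:,:,::-1])"
```

```text
t 13.03 tcp [0.5989 0.2661 0.1419] grip 0.0512 52.6 F [ 0.2  0.1 -0.7]
q [-0.25  0.56 -0.37  1.67  0.23  0.95 -2.14] offset [-0.681 -0.003  0.583] rot [-0.0008 -0.0023  0.0002]
```

View pics/w3.png

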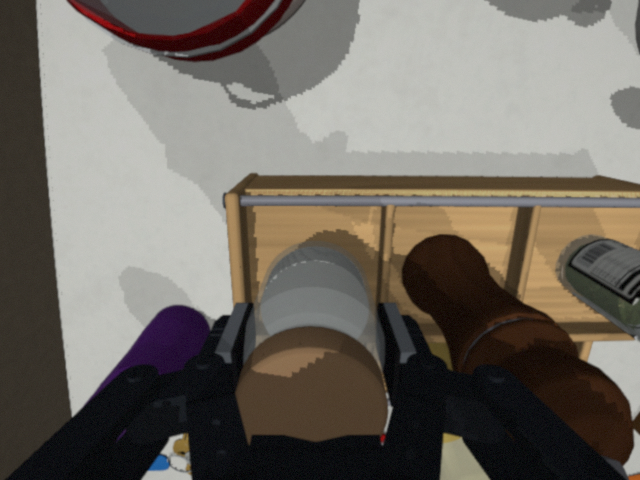

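The jar hangs upright between the fingers, lid at (312,375), clear of the mill. I carry it over the front compartment and lower it.

>>> {"method": "drive_tool", "body": {
  "rows": [
    {"offset": [-0.1,0,0],"rotation": [0,0,0],"claw": 0.5},
    {"offset": [-0.25,0,0],"rotation": [0,0,0],"claw": 0.5},
    {"offset": [-0.4,0,0],"rotation": [0,0,0],"claw": 0.5},
    {"offset": [-0.55,0,0],"rotation": [0,0,0],"claw": 0.5},
    {"offset": [-0.69,0,0],"rotation": [0,0,0],"claw": 0.5},
    {"offset": [-0.69,0,0.05],"rotation": [0,0,0],"claw": 0.5},
    {"offset": [-0.69,0,0.15],"rotation": [0,0,0],"claw": 0.5},
    {"offset": [-0.69,0,0.25],"rotation": [0,0,0],"claw": 0.5},
    {"offset": [-0.69,0,0.35],"rotation": [0,0,0],"claw": 0.5},
    {"offset": [-0.69,0,0.45],"rotation": [0,0,0],"claw": 0.5},
    {"offset": [-0.69,0,0.52],"rotation": [0,0,0],"claw": 0.5},
    {"offset": [-0.69,0,0.54],"rotation": [0,0,0],"claw": 0.5},
    {"offset": [-0.69,0,0.54],"rotation": [0,0,0],"claw": 0.5}
  ]
}}

```text
clock: 14.17
tcp_pos: [0.4943, 0.2508, 0.0565]
orientation: [3.134, 0.212, -0.003]
contact_force: [0.4, 0.6, -1.0]
grip_width: 0.0513
gripper_force: 54.3
```

```bash
python3 -c "from h import *;go(.498,.253,.054)"
```

```text
t 14.17 tcp [0.4943 0.2508 0.0565] grip 0.0513 54.3 F [ 0.4  0.6 -1. ]
q [-0.3   0.54 -0.36  1.96  0.28  0.7  -2.27] offset [ 0.026 -0.011  0.016] rot [0.0004 0.001  0.0002]
```

>>> {"method": "drive_tool", "body": {
  "rows": [
    {"offset": [0.02,0,0],"rotation": [0,0,0],"claw": 0.5},
    {"offset": [0.02,0,0.01],"rotation": [0,0,0],"claw": 0.5},
    {"offset": [0.02,0,0.02],"rotation": [0,0,0],"claw": 0.5},
    {"offset": [0.02,0,0.026],"rotation": [0,0,0],"claw": 0.5},
    {"offset": [0.02,0,0.026],"rotation": [0,0,0],"claw": 0.5}
  ]
}}

```text
clock: 14.58
tcp_pos: [0.4981, 0.2517, 0.0539]
orientation: [-3.134, -0.211, -0.001]
contact_force: [0.4, 0.6, -1.6]
grip_width: 0.0517
gripper_force: 54.5
```

>>> {"method": "drive_tool", "body": {
  "rows": [
    {"offset": [0,0,0.01],"rotation": [0,0,0],"claw": 0.5},
    {"offset": [0,0,0.02],"rotation": [0,0,0],"claw": 0.5},
    {"offset": [0,0,0.02],"rotation": [0,0,0],"claw": 0.5}
  ]
}}

```text
clock: 14.83
tcp_pos: [0.4987, 0.2518, 0.0536]
orientation: [3.134, 0.211, 0.003]
contact_force: [-6.7, -4.0, 25.6]
grip_width: 0.0516
gripper_force: 57.1
```

>>> {"method": "drive_tool", "body": {
  "rows": [
    {"offset": [0,0,0.004],"rotation": [0,0,0],"claw": 0.5},
    {"offset": [0,0,0.002],"rotation": [0,0,0],"claw": 0.6},
    {"offset": [0,0,0.002],"rotation": [0,0,0],"claw": 0.7},
    {"offset": [0,0,0.002],"rotation": [0,0,0],"claw": 0.82},
    {"offset": [0,0,0.002],"rotation": [0,0,0],"claw": 0.82},
    {"offset": [0,0,0.002],"rotation": [0,0,0],"claw": 0.82},
    {"offset": [0,0,-0.1],"rotation": [0,0,0],"claw": 0.82},
    {"offset": [0,0,-0.3],"rotation": [0,0,0],"claw": 0.82},
    {"offset": [0,0,-0.5],"rotation": [0,0,0],"claw": 0.82},
    {"offset": [0,0,-0.75],"rotation": [0,0,0],"claw": 0.82},
    {"offset": [0,0,-1],"rotation": [0,0,0],"claw": 0.82},
    {"offset": [0,0,-1],"rotation": [0,0,0],"claw": 0.82}
  ]
}}

```text
clock: 15.83
tcp_pos: [0.5012, 0.254, 0.2077]
orientation: [-3.13, -0.211, -0.016]
contact_force: [1.2, 0.4, 0.5]
grip_width: 0.0703
gripper_force: 0.0
```

```bash
python3 -c "from h import *;go(.516,.173,.28)"
```

```text
t 15.83 tcp [0.5012 0.254  0.2077] grip 0.0703 0.0 F [1.2 0.4 0.5]
q [-0.24  0.34 -0.42  1.84  0.17  0.98 -2.17] offset [ 0.03   0.546 -0.484] rot [-0.002  -0.0053  0.0001]
```

>>> {"method": "drive_tool", "body": {
  "rows": [
    {"offset": [0,0,-0.2],"rotation": [0,-0.004,0],"claw": 0.7},
    {"offset": [0,0,-0.4],"rotation": [0,-0.004,0],"claw": 0.7},
    {"offset": [0,0.1,-0.48],"rotation": [0,-0.004,0],"claw": 0.7},
    {"offset": [0.03,0.3,-0.48],"rotation": [0,-0.004,0],"claw": 0.7},
    {"offset": [0.03,0.5,-0.48],"rotation": [0,-0.004,0],"claw": 0.7},
    {"offset": [0.03,0.545,-0.48],"rotation": [0,-0.004,0],"claw": 0.7},
    {"offset": [0.03,0.545,-0.48],"rotation": [0,-0.004,0],"claw": 0.7},
    {"offset": [0.03,0.545,-0.48],"rotation": [0,-0.004,0],"claw": 0.7}
  ]
}}

```text
clock: 16.5
tcp_pos: [0.5131, 0.1713, 0.2722]
orientation: [3.134, 0.21, -0.013]
contact_force: [0.2, 1.3, 0.2]
grip_width: 0.06
gripper_force: 0.0
```

```bash
python3 -c "
from h import *;go(.516,.173,.155)
from bench import grab_frame
f=grab_frame('wrist');np.savez('w4.npz',**f)
cv2.imwrite('pics/w4.png',f['frame'][:,:,::-1])"
```

```text
t 16.5 tcp [0.5131 0.1713 0.2722] grip 0.06 0.0 F [0.2 1.3 0.2]
q [-0.1   0.25 -0.39  1.8   0.1   1.12 -1.97] offset [ 0.027 -0.008  0.781] rot [-0.0001  0.0043 -0.0002]
```

View pics/w4.png

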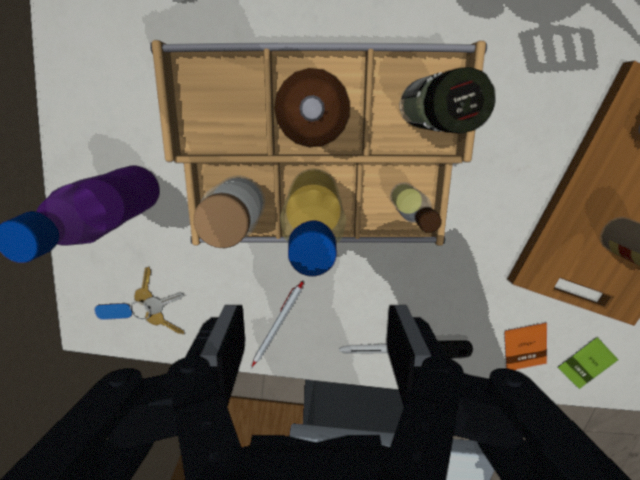

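The tan jar is upright in front +85 at (225,215), and the vinegar cap at (312,248) is centred between the fingers. I go down and grip the neck.

>>> {"method": "drive_tool", "body": {
  "rows": [
    {"offset": [0.025,0,0.15],"rotation": [0,0.003,0],"claw": 0.7},
    {"offset": [0.025,0,0.3],"rotation": [0,0.003,0],"claw": 0.7},
    {"offset": [0.025,0,0.45],"rotation": [0,0.003,0],"claw": 0.7},
    {"offset": [0.025,0,0.6],"rotation": [0,0.003,0],"claw": 0.7},
    {"offset": [0.025,0,0.75],"rotation": [0,0.003,0],"claw": 0.7},
    {"offset": [0.025,0,0.78],"rotation": [0,0.003,0],"claw": 0.7},
    {"offset": [0.025,0,0.78],"rotation": [0,0.003,0],"claw": 0.5},
    {"offset": [0.025,0,0.78],"rotation": [0,0.003,0],"claw": 0.4},
    {"offset": [0.025,0,0.78],"rotation": [0,0.003,0],"claw": 0.2},
    {"offset": [0.025,0,0.78],"rotation": [0,0.003,0],"claw": 0.2},
    {"offset": [0.025,0,0.78],"rotation": [0,0.003,0],"claw": 0.2},
    {"offset": [0.025,0,0.78],"rotation": [0,0.003,0],"claw": 0.2}
  ],
  "force": 60
}}

```text
clock: 17.55
tcp_pos: [0.5169, 0.1724, 0.1569]
orientation: [-3.133, -0.212, -0.001]
contact_force: [0.2, 1.7, 5.0]
grip_width: 0.03
gripper_force: 59.5
```

```bash
python3 -c "from h import *;go(.592,.2655,.30)"
```

```text
t 17.55 tcp [0.5169 0.1724 0.1569] grip 0.03 59.5 F [0.2 1.7 5. ]
q [-0.13  0.38 -0.38  1.92  0.18  0.87 -2.03] offset [ 0.58  -0.549 -0.953] rot [-0.0005 -0.0003  0.0003]
```

>>> {"method": "drive_tool", "body": {
  "rows": [
    {"offset": [0,0,-0.04],"rotation": [0,0,0],"claw": 0.2},
    {"offset": [0,0,-0.12],"rotation": [0,0,0],"claw": 0.2},
    {"offset": [0,0,-0.25],"rotation": [0,0,0],"claw": 0.2},
    {"offset": [0,0,-0.4],"rotation": [0,0,0],"claw": 0.2},
    {"offset": [0,0,-0.55],"rotation": [0,0,0],"claw": 0.2},
    {"offset": [0,0,-0.7],"rotation": [0,0,0],"claw": 0.2},
    {"offset": [0,0,-0.85],"rotation": [0,0,0],"claw": 0.2},
    {"offset": [0,0,-0.93],"rotation": [0,0,0],"claw": 0.2},
    {"offset": [0,0,-0.93],"rotation": [0,0,0],"claw": 0.2}
  ]
}}

```text
clock: 18.3
tcp_pos: [0.5176, 0.1721, 0.2985]
orientation: [-3.133, -0.211, -0.005]
contact_force: [0.2, -0.0, -3.8]
grip_width: 0.0296
gripper_force: 59.6
```

>>> {"method": "drive_tool", "body": {
  "rows": [
    {"offset": [0,-0.08,0],"rotation": [0,0,0],"claw": 0.2},
    {"offset": [0,-0.2,0],"rotation": [0,0,0],"claw": 0.2},
    {"offset": [0,-0.32,0],"rotation": [0,0,0],"claw": 0.2},
    {"offset": [0,-0.44,0],"rotation": [0,0,0],"claw": 0.2},
    {"offset": [0,-0.54,0],"rotation": [0,0,0],"claw": 0.2},
    {"offset": [0.1,-0.55,0],"rotation": [0,0,0],"claw": 0.2},
    {"offset": [0.22,-0.55,0],"rotation": [0,0,0],"claw": 0.2},
    {"offset": [0.34,-0.55,0],"rotation": [0,0,0],"claw": 0.2},
    {"offset": [0.46,-0.55,0],"rotation": [0,0,0],"claw": 0.2},
    {"offset": [0.56,-0.55,0],"rotation": [0,0,0],"claw": 0.2},
    {"offset": [0.58,-0.55,0],"rotation": [0,0,0],"claw": 0.2},
    {"offset": [0.58,-0.55,0],"rotation": [0,0,0],"claw": 0.2},
    {"offset": [0.58,-0.55,0],"rotation": [0,0,0],"claw": 0.2}
  ]
}}

```text
clock: 19.38
tcp_pos: [0.59, 0.2655, 0.2933]
orientation: [3.134, 0.213, -0.008]
contact_force: [-0.2, 0.3, -3.6]
grip_width: 0.0294
gripper_force: 59.7
```

```bash
python3 -c "from h import *;go(.592,.2655,.203)
from bench import grab_frame
f=grab_frame('wrist')
cv2.imwrite('pics/w5.png',f['frame'][:,:,::-1])"
```

```text
t 19.38 tcp [0.59   0.2655 0.2933] grip 0.0294 59.7 F [-0.2  0.3 -3.6]
q [-0.23  0.42 -0.4   1.53  0.17  1.24 -2.09] offset [0.016 0.002 0.602] rot [0.0002 0.0026 0.0007]
```

View pics/w5.png

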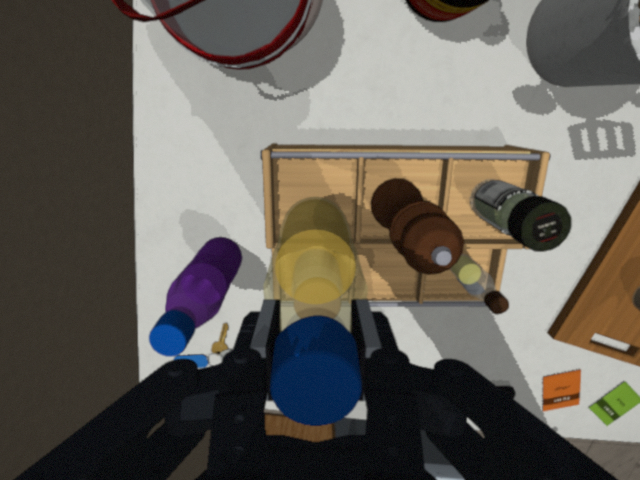

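The bottle hangs straight above back +85, with its cap at (316,370). I lower it.

>>> {"method": "drive_tool", "body": {
  "rows": [
    {"offset": [0.015,0,0.06],"rotation": [0,0.002,0],"claw": 0.2},
    {"offset": [0.015,0,0.16],"rotation": [0,0.002,0],"claw": 0.2},
    {"offset": [0.015,0,0.26],"rotation": [0,0.002,0],"claw": 0.2},
    {"offset": [0.015,0,0.36],"rotation": [0,0.002,0],"claw": 0.2},
    {"offset": [0.015,0,0.46],"rotation": [0,0.002,0],"claw": 0.2},
    {"offset": [0.015,0,0.54],"rotation": [0,0.002,0],"claw": 0.2},
    {"offset": [0.015,0,0.57],"rotation": [0,0.002,0],"claw": 0.2},
    {"offset": [0.015,0,0.57],"rotation": [0,0.002,0],"claw": 0.2},
    {"offset": [0.015,0,0.58],"rotation": [0,0.002,0],"claw": 0.2},
    {"offset": [0.015,0,0.59],"rotation": [0,0.002,0],"claw": 0.2},
    {"offset": [0.015,0,0.59],"rotation": [0,0.002,0],"claw": 0.2}
  ]
}}

```text
clock: 20.35
tcp_pos: [0.5938, 0.2656, 0.2071]
orientation: [-3.134, -0.211, -0.005]
contact_force: [-0.5, -0.3, -2.9]
grip_width: 0.0295
gripper_force: 59.7
```

>>> {"method": "drive_tool", "body": {
  "rows": [
    {"offset": [0,0,0.01],"rotation": [0,0,0],"claw": 0.2},
    {"offset": [0,0,0.02],"rotation": [0,0,0],"claw": 0.2},
    {"offset": [0,0,0.03],"rotation": [0,0,0],"claw": 0.2},
    {"offset": [0,0,0.03],"rotation": [0,0,0],"claw": 0.2}
  ]
}}

```text
clock: 20.68
tcp_pos: [0.5937, 0.2654, 0.202]
orientation: [-3.134, -0.212, -0.004]
contact_force: [-0.2, -0.8, -2.7]
grip_width: 0.0297
gripper_force: 60.0
```

>>> {"method": "drive_tool", "body": {
  "rows": [
    {"offset": [0,0,0.007],"rotation": [0,0,0],"claw": 0.2},
    {"offset": [0,0,0.014],"rotation": [0,0,0],"claw": 0.2},
    {"offset": [0,0,0.014],"rotation": [0,0,0],"claw": 0.2}
  ]
}}

```text
clock: 20.93
tcp_pos: [0.5942, 0.2658, 0.2019]
orientation: [-3.134, -0.211, -0.007]
contact_force: [-2.0, -0.3, 8.1]
grip_width: 0.0298
gripper_force: 61.1
```

Contact, so I release and rise. The herb jar is next.

>>> {"method": "drive_tool", "body": {
  "rows": [
    {"offset": [0,0,-0.004],"rotation": [0,0,0],"claw": 0.2},
    {"offset": [0,0,-0.004],"rotation": [0,0,0],"claw": 0.4},
    {"offset": [0,0,-0.004],"rotation": [0,0,0],"claw": 0.55},
    {"offset": [0,0,-0.004],"rotation": [0,0,0],"claw": 0.65},
    {"offset": [0,0,-0.004],"rotation": [0,0,0],"claw": 0.65},
    {"offset": [0,0,-0.004],"rotation": [0,0,0],"claw": 0.65},
    {"offset": [0,0,-0.1],"rotation": [0,0,0],"claw": 0.65},
    {"offset": [0,0,-0.3],"rotation": [0,0,0],"claw": 0.65},
    {"offset": [0,0,-0.5],"rotation": [0,0,0],"claw": 0.65},
    {"offset": [0,0,-0.75],"rotation": [0,0,0],"claw": 0.65},
    {"offset": [0,0,-0.75],"rotation": [0,0,0],"claw": 0.65}
  ]
}}

```text
clock: 21.85
tcp_pos: [0.596, 0.2673, 0.3205]
orientation: [-3.129, -0.211, -0.02]
contact_force: [0.0, 0.8, 1.9]
grip_width: 0.0555
gripper_force: 0.0
```

```bash
python3 -c "from h import *;go(.6165,.091,.28)"
```

```text
t 21.85 tcp [0.596  0.2673 0.3205] grip 0.0555 0.0 F [0.  0.8 1.9]
q [-0.23  0.4  -0.4   1.49  0.16  1.27 -2.08] offset [-0.026  1.184  0.265] rot [-0.0021 -0.0067  0.0001]
```

>>> {"method": "drive_tool", "body": {
  "rows": [
    {"offset": [0,0.2,0],"rotation": [0,-0.005,0],"claw": 0.75},
    {"offset": [0,0.4,0],"rotation": [0,-0.005,0],"claw": 0.75},
    {"offset": [0,0.6,0],"rotation": [0,-0.005,0],"claw": 0.75},
    {"offset": [0,0.8,0],"rotation": [0,-0.005,0],"claw": 0.75},
    {"offset": [-0.03,1,0.1],"rotation": [0,-0.005,0],"claw": 0.75},
    {"offset": [-0.03,1,0.27],"rotation": [0,-0.005,0],"claw": 0.75},
    {"offset": [-0.03,1,0.27],"rotation": [0,-0.005,0],"claw": 0.75}
  ]
}}

```text
clock: 22.43
tcp_pos: [0.6072, 0.1124, 0.2673]
orientation: [3.132, 0.205, -0.023]
contact_force: [-2.1, -0.1, -1.2]
grip_width: 0.0638
gripper_force: 0.0
```

>>> {"method": "drive_tool", "body": {
  "rows": [
    {"offset": [0,0.1,0],"rotation": [0,0,0],"claw": 0.75},
    {"offset": [0,0.19,0],"rotation": [0,0,0],"claw": 0.75},
    {"offset": [0,0.19,0],"rotation": [0,0,0],"claw": 0.75},
    {"offset": [0,0.19,0],"rotation": [0,0,0],"claw": 0.75}
  ]
}}

```text
clock: 22.77
tcp_pos: [0.6134, 0.0877, 0.2725]
orientation: [3.134, 0.21, -0.011]
contact_force: [0.5, -0.2, -0.4]
grip_width: 0.064
gripper_force: 0.0
```

```bash
python3 -c "
from h import *;go(.6165,.091,.106)
from bench import grab_frame
f=grab_frame('top')
cv2.imwrite('pics/t6.png',cv2.resize(f['frame'][170:320,190:470,::-1],None,fx=2.8,fy=2.8))"
```

```text
t 22.77 tcp [0.6134 0.0877 0.2725] grip 0.064 0.0 F [ 0.5 -0.2 -0.4]
q [ 0.02  0.38 -0.35  1.62  0.14  1.17 -1.8 ] offset [ 0.032 -0.019  1.11 ] rot [-0.      0.0035 -0.0003]
```

View pics/t6.png

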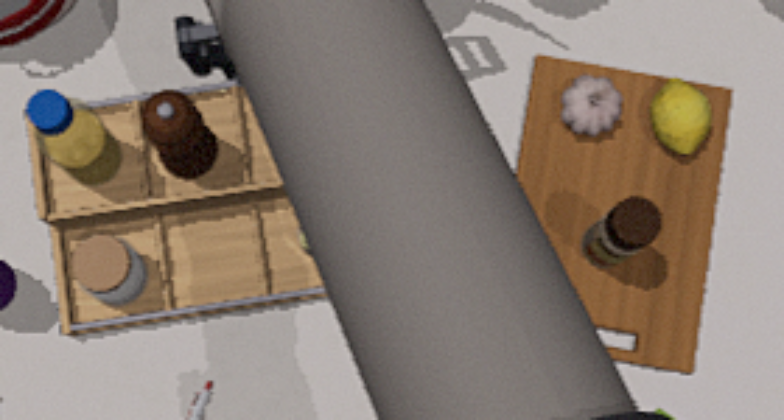

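Vinegar stands in back +85 (base 80,150) and the tan jar in front +85 (108,270). The spice bottle is fine on the board at (625,230). I go down on the herb jar.

>>> {"method": "drive_tool", "body": {
  "rows": [
    {"offset": [0.03,-0.015,0.15],"rotation": [0,0.002,0],"claw": 0.75},
    {"offset": [0.03,-0.015,0.35],"rotation": [0,0.002,0],"claw": 0.75},
    {"offset": [0.03,-0.015,0.5],"rotation": [0,0.002,0],"claw": 0.75},
    {"offset": [0.03,-0.015,0.6],"rotation": [0,0.002,0],"claw": 0.75},
    {"offset": [0.03,-0.015,0.7],"rotation": [0,0.002,0],"claw": 0.75},
    {"offset": [0.03,-0.015,0.8],"rotation": [0,0.002,0],"claw": 0.75},
    {"offset": [0.03,-0.015,0.8],"rotation": [0,0.002,0],"claw": 0.75}
  ]
}}

```text
clock: 23.4
tcp_pos: [0.6142, 0.0915, 0.1491]
orientation: [3.134, 0.214, -0.014]
contact_force: [-0.4, -0.1, -0.3]
grip_width: 0.064
gripper_force: 0.0
```

```bash
python3 -c "from h import *;go(.6165,.091,.103)"
```

```text
t 23.4 tcp [0.6142 0.0915 0.1491] grip 0.064 0.0 F [-0.4 -0.1 -0.3]
q [-0.    0.5  -0.33  1.74  0.19  0.94 -1.84] offset [0.018 0.006 0.307] rot [-0.0002  0.0044  0.0011]
```

>>> {"method": "drive_tool", "body": {
  "rows": [
    {"offset": [0.015,0.005,0.1],"rotation": [0,0.003,0],"claw": 0.75},
    {"offset": [0.015,0.005,0.2],"rotation": [0,0.003,0],"claw": 0.75},
    {"offset": [0.015,0.005,0.3],"rotation": [0,0.003,0],"claw": 0.75},
    {"offset": [0.015,0.005,0.3],"rotation": [0,0.003,0],"claw": 0.75},
    {"offset": [0.015,0.005,0.3],"rotation": [0,0.003,0],"claw": 0.6},
    {"offset": [0.015,0.005,0.3],"rotation": [0,0.003,0],"claw": 0.5},
    {"offset": [0.015,0.005,0.3],"rotation": [0,0.003,0],"claw": 0.3},
    {"offset": [0.015,0.005,0.3],"rotation": [0,0.003,0],"claw": 0.3},
    {"offset": [0.015,0.005,0.3],"rotation": [0,0.003,0],"claw": 0.3},
    {"offset": [0.015,0.005,0.3],"rotation": [0,0.003,0],"claw": 0.3},
    {"offset": [0.015,0.005,0.3],"rotation": [0,0.003,0],"claw": 0.3}
  ],
  "force": 50
}}

```text
clock: 24.32
tcp_pos: [0.6193, 0.0907, 0.1085]
orientation: [-3.134, -0.212, -0.008]
contact_force: [-1.3, 0.5, 7.1]
grip_width: 0.0399
gripper_force: 48.0
```

```bash
python3 -c "from h import *;go(.5094,.1686,.15)"
```

```text
t 24.32 tcp [0.6193 0.0907 0.1085] grip 0.0399 48.0 F [-1.3  0.5  7.1]
q [-0.01  0.55 -0.32  1.77  0.22  0.85 -1.86] offset [-0.655 -0.613 -0.279] rot [-0.0002 -0.0024  0.0003]
```

>>> {"method": "drive_tool", "body": {
  "rows": [
    {"offset": [0,0,-0.04],"rotation": [0,0,0],"claw": 0.3},
    {"offset": [0,0,-0.12],"rotation": [0,0,0],"claw": 0.3},
    {"offset": [0,0,-0.25],"rotation": [0,0,0],"claw": 0.3},
    {"offset": [0,0,-0.4],"rotation": [0,0,0],"claw": 0.3},
    {"offset": [0,0,-0.55],"rotation": [0,0,0],"claw": 0.3},
    {"offset": [0,0,-0.7],"rotation": [0,0,0],"claw": 0.3},
    {"offset": [0,0,-0.82],"rotation": [0,0,0],"claw": 0.3},
    {"offset": [-0.1,0,-0.82],"rotation": [0,0,0],"claw": 0.3},
    {"offset": [-0.25,0,-0.82],"rotation": [0,0,0],"claw": 0.3},
    {"offset": [-0.4,0,-0.82],"rotation": [0,0,0],"claw": 0.3},
    {"offset": [-0.55,-0.05,-0.82],"rotation": [0,0,0],"claw": 0.3},
    {"offset": [-0.65,-0.15,-0.82],"rotation": [0,0,0],"claw": 0.3},
    {"offset": [-0.65,-0.3,-0.82],"rotation": [0,0,0],"claw": 0.3},
    {"offset": [-0.65,-0.45,-0.82],"rotation": [0,0,0],"claw": 0.3},
    {"offset": [-0.65,-0.58,-0.82],"rotation": [0,0,0],"claw": 0.3},
    {"offset": [-0.65,-0.61,-0.82],"rotation": [0,0,0],"claw": 0.3},
    {"offset": [-0.65,-0.61,-0.82],"rotation": [0,0,0],"claw": 0.3},
    {"offset": [-0.65,-0.61,-0.82],"rotation": [0,0,0],"claw": 0.3}
  ]
}}

```text
clock: 25.82
tcp_pos: [0.5092, 0.1666, 0.2299]
orientation: [3.134, 0.211, 0.003]
contact_force: [-0.5, -0.5, -1.5]
grip_width: 0.0399
gripper_force: 47.9
```

```bash
python3 -c "from h import *;go(.5094,.1686,.0635)
from bench import grab_frame
f=grab_frame('wrist')
cv2.imwrite('pics/w7.png',f['frame'][:,:,::-1])"
```

```text
t 25.82 tcp [0.5092 0.1666 0.2299] grip 0.0399 47.9 F [-0.5 -0.5 -1.5]
q [-0.08  0.28 -0.42  1.87  0.13  1.02 -1.99] offset [ 1.000e-03 -1.400e-02  1.109e+00] rot [ 0.0005 -0.001   0.    ]
```

View pics/w7.png

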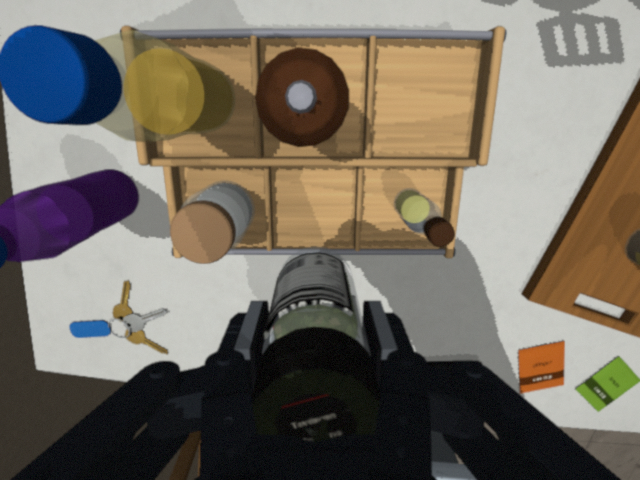

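The herb jar hangs upright over front 0, and its target compartment at (315,205) is empty. I lower it.

>>> {"method": "drive_tool", "body": {
  "rows": [
    {"offset": [0,-0.012,0.1],"rotation": [0,0,0],"claw": 0.3},
    {"offset": [0,-0.012,0.25],"rotation": [0,0,0],"claw": 0.3},
    {"offset": [0,-0.012,0.4],"rotation": [0,0,0],"claw": 0.3},
    {"offset": [0,-0.012,0.55],"rotation": [0,0,0],"claw": 0.3},
    {"offset": [0,-0.012,0.7],"rotation": [0,0,0],"claw": 0.3},
    {"offset": [0,-0.012,0.82],"rotation": [0,0,0],"claw": 0.3},
    {"offset": [0,-0.012,0.92],"rotation": [0,0,0],"claw": 0.3},
    {"offset": [0,-0.012,1],"rotation": [0,0,0],"claw": 0.3},
    {"offset": [0,-0.012,1],"rotation": [0,0,0],"claw": 0.3},
    {"offset": [0,-0.012,1],"rotation": [0,0,0],"claw": 0.3}
  ]
}}

```text
clock: 26.7
tcp_pos: [0.5092, 0.1685, 0.0794]
orientation: [3.134, 0.21, 0.002]
contact_force: [0.5, -0.2, -0.7]
grip_width: 0.04
gripper_force: 47.9
```

>>> {"method": "drive_tool", "body": {
  "rows": [
    {"offset": [0,0,0.04],"rotation": [0,0,0],"claw": 0.3},
    {"offset": [0,0,0.07],"rotation": [0,0,0],"claw": 0.3},
    {"offset": [0,0,0.09],"rotation": [0,0,0],"claw": 0.3},
    {"offset": [0,0,0.095],"rotation": [0,0,0],"claw": 0.3},
    {"offset": [0,0,0.095],"rotation": [0,0,0],"claw": 0.3}
  ]
}}

```text
clock: 27.12
tcp_pos: [0.5091, 0.1694, 0.0653]
orientation: [3.134, 0.212, 0.003]
contact_force: [-0.2, 0.2, -1.2]
grip_width: 0.0395
gripper_force: 47.9
```

>>> {"method": "drive_tool", "body": {
  "rows": [
    {"offset": [0,0,0.008],"rotation": [0,0,0],"claw": 0.3},
    {"offset": [0,0,0.016],"rotation": [0,0,0],"claw": 0.3},
    {"offset": [0,0,0.02],"rotation": [0,0,0],"claw": 0.3},
    {"offset": [0,0,0.02],"rotation": [0,0,0],"claw": 0.3}
  ]
}}

```text
clock: 27.45
tcp_pos: [0.5096, 0.1696, 0.0635]
orientation: [3.134, 0.212, 0.005]
contact_force: [-3.0, -0.8, 9.3]
grip_width: 0.0398
gripper_force: 49.2
```

>>> {"method": "drive_tool", "body": {
  "rows": [
    {"offset": [0,0,-0.004],"rotation": [0,0,0],"claw": 0.3},
    {"offset": [0,0,-0.004],"rotation": [0,0,0],"claw": 0.5},
    {"offset": [0,0,-0.004],"rotation": [0,0,0],"claw": 0.6},
    {"offset": [0,0,-0.004],"rotation": [0,0,0],"claw": 0.7},
    {"offset": [0,0,-0.004],"rotation": [0,0,0],"claw": 0.7},
    {"offset": [0,0,-0.004],"rotation": [0,0,0],"claw": 0.7},
    {"offset": [0,0,-0.1],"rotation": [0,0,0],"claw": 0.7},
    {"offset": [0,0,-0.3],"rotation": [0,0,0],"claw": 0.7},
    {"offset": [0,0,-0.5],"rotation": [0,0,0],"claw": 0.7},
    {"offset": [0,0,-0.75],"rotation": [0,0,0],"claw": 0.7},
    {"offset": [0,0,-1],"rotation": [0,0,0],"claw": 0.7},
    {"offset": [0,0,-1],"rotation": [0,0,0],"claw": 0.7}
  ]
}}

```text
clock: 28.45
tcp_pos: [0.5126, 0.1714, 0.2197]
orientation: [-3.131, -0.211, -0.021]
contact_force: [0.9, 1.0, 0.3]
grip_width: 0.06
gripper_force: 0.0
```

>>> {"method": "drive_tool", "body": {
  "rows": [
    {"offset": [0,0,-0.2],"rotation": [0,-0.004,0],"claw": 0.75},
    {"offset": [0,0,-0.35],"rotation": [0,-0.004,0],"claw": 0.75},
    {"offset": [0,0.2,-0.35],"rotation": [0,-0.004,0],"claw": 0.75},
    {"offset": [0,0.4,-0.35],"rotation": [0,-0.004,0],"claw": 0.75},
    {"offset": [0,0.6,-0.35],"rotation": [0,-0.004,0],"claw": 0.75},
    {"offset": [0,0.8,-0.35],"rotation": [0,-0.004,0],"claw": 0.75},
    {"offset": [0,1,-0.35],"rotation": [0,-0.004,0],"claw": 0.75},
    {"offset": [0,1,-0.35],"rotation": [0,-0.004,0],"claw": 0.75}
  ]
}}

```text
clock: 29.12
tcp_pos: [0.5294, 0.0132, 0.2643]
orientation: [3.131, 0.197, -0.01]
contact_force: [-0.5, -1.2, -0.6]
grip_width: 0.0641
gripper_force: 0.0
```

```bash
python3 -c "from h import *;go(.517,-.176,.25)
f=np.load('top2.npz');P=cloud(f)
m=(P[...,2]>.158)&(P[...,2]<.172)&(abs(P[...,0]-.517)<.03)&(abs(P[...,1]+.176)<.03)
print(m.sum(),cv2.minEnclosingCircle((P[m][:,:2]*1000).astype(np.float32)))"
```

```text
t 29.12 tcp [0.5294 0.0132 0.2643] grip 0.0641 0.0 F [-0.5 -1.2 -0.6]
q [ 0.14  0.23 -0.33  1.84  0.09  1.09 -1.67] offset [-0.24   1.241  0.101] rot [ 0.0017  0.0034 -0.0043]
203 ((515.4434204101562, -177.78652954101562), 20.619277954101562)
```

>>> {"method": "drive_tool", "body": {
  "rows": [
    {"offset": [-0.1,0.2,0],"rotation": [0,0.002,-0.004],"claw": 0.75},
    {"offset": [-0.2,0.4,0],"rotation": [0,0.002,-0.004],"claw": 0.75},
    {"offset": [-0.25,0.6,0],"rotation": [0,0.002,-0.004],"claw": 0.75},
    {"offset": [-0.25,0.8,0],"rotation": [0,0.002,-0.004],"claw": 0.75},
    {"offset": [-0.25,1,0.05],"rotation": [0,0.002,-0.004],"claw": 0.75},
    {"offset": [-0.25,1,0.1],"rotation": [0,0.002,-0.004],"claw": 0.75}
  ]
}}

```text
clock: 29.62
tcp_pos: [0.5119, -0.14, 0.25]
orientation: [3.131, 0.21, -0.002]
contact_force: [-0.4, -0.3, -0.3]
grip_width: 0.0641
gripper_force: 0.0
```

>>> {"method": "drive_tool", "body": {
  "rows": [
    {"offset": [0,0.12,0],"rotation": [0,0,0],"claw": 0.75},
    {"offset": [0,0.24,0],"rotation": [0,0,0],"claw": 0.75},
    {"offset": [0,0.24,0],"rotation": [0,0,0],"claw": 0.75},
    {"offset": [0,0.24,0],"rotation": [0,0,0],"claw": 0.75},
    {"offset": [0,0.24,0],"rotation": [0,0,0],"claw": 0.75}
  ]
}}

```text
clock: 30.03
tcp_pos: [0.5169, -0.1675, 0.2498]
orientation: [-3.133, -0.225, 0.004]
contact_force: [0.4, 0.3, -0.6]
grip_width: 0.0637
gripper_force: 0.0
```

```bash
python3 -c "from h import *;go(.516,-.177,.112)"
```

```text
t 30.03 tcp [ 0.5169 -0.1675  0.2498] grip 0.0637 0.0 F [ 0.4  0.3 -0.6]
q [ 0.39  0.26 -0.22  1.84  0.06  1.06 -1.29] offset [-0.013  0.063  0.919] rot [-0.0003  0.0011  0.0045]
```

>>> {"method": "drive_tool", "body": {
  "rows": [
    {"offset": [-0.01,0.06,0],"rotation": [0,0,0.004],"claw": 0.75},
    {"offset": [-0.01,0.06,0.15],"rotation": [0,0,0.004],"claw": 0.75},
    {"offset": [-0.01,0.06,0.3],"rotation": [0,0,0.004],"claw": 0.75},
    {"offset": [-0.01,0.06,0.45],"rotation": [0,0,0.004],"claw": 0.75},
    {"offset": [-0.01,0.06,0.6],"rotation": [0,0,0.004],"claw": 0.75},
    {"offset": [-0.01,0.06,0.75],"rotation": [0,0,0.004],"claw": 0.75},
    {"offset": [-0.01,0.06,0.91],"rotation": [0,0,0.004],"claw": 0.75},
    {"offset": [-0.01,0.06,0.91],"rotation": [0,0,0.004],"claw": 0.75},
    {"offset": [-0.01,0.06,0.91],"rotation": [0,0,0.004],"claw": 0.6},
    {"offset": [-0.01,0.06,0.91],"rotation": [0,0,0.004],"claw": 0.5},
    {"offset": [-0.01,0.06,0.91],"rotation": [0,0,0.004],"claw": 0.3},
    {"offset": [-0.01,0.06,0.91],"rotation": [0,0,0.004],"claw": 0.3},
    {"offset": [-0.01,0.06,0.91],"rotation": [0,0,0.004],"claw": 0.3},
    {"offset": [-0.01,0.06,0.91],"rotation": [0,0,0.004],"claw": 0.3},
    {"offset": [-0.01,0.06,0.91],"rotation": [0,0,0.004],"claw": 0.3}
  ]
}}

```text
clock: 31.28
tcp_pos: [0.5177, -0.1778, 0.1152]
orientation: [3.133, 0.212, 0.001]
contact_force: [-1.1, 0.5, 7.0]
grip_width: 0.0402
gripper_force: 51.1
```

```bash
python3 -c "from h import *;go(.615,.097,.30)"
```

```text
t 31.28 tcp [ 0.5177 -0.1778  0.1152] grip 0.0402 51.1 F [-1.1  0.5  7. ]
q [ 0.38  0.42 -0.2   1.96  0.12  0.78 -1.33] offset [ 0.89  -1.727 -1.233] rot [ 0.0005 -0.0003  0.0002]
```

>>> {"method": "drive_tool", "body": {
  "rows": [
    {"offset": [0,0,-0.05],"rotation": [0,0,0],"claw": 0.3},
    {"offset": [0,0,-0.15],"rotation": [0,0,0],"claw": 0.3},
    {"offset": [0,0,-0.3],"rotation": [0,0,0],"claw": 0.3},
    {"offset": [0,0,-0.45],"rotation": [0,0,0],"claw": 0.3},
    {"offset": [0,0,-0.6],"rotation": [0,0,0],"claw": 0.3},
    {"offset": [0,0,-0.75],"rotation": [0,0,0],"claw": 0.3},
    {"offset": [0,-0.1,-0.9],"rotation": [0,0,0],"claw": 0.3},
    {"offset": [0.1,-0.25,-1],"rotation": [0,0,0],"claw": 0.3},
    {"offset": [0.2,-0.4,-1],"rotation": [0,0,0],"claw": 0.3},
    {"offset": [0.3,-0.55,-1],"rotation": [0,0,0],"claw": 0.3},
    {"offset": [0.4,-0.7,-1],"rotation": [0,0,0],"claw": 0.3},
    {"offset": [0.45,-0.85,-1],"rotation": [0,0,0],"claw": 0.3},
    {"offset": [0.45,-0.87,-1],"rotation": [0,0,0],"claw": 0.3}
  ]
}}

```text
clock: 32.37
tcp_pos: [0.5667, -0.0335, 0.2638]
orientation: [-3.131, -0.222, 0.002]
contact_force: [-0.1, 1.4, -2.4]
grip_width: 0.0399
gripper_force: 50.8
```

>>> {"method": "drive_tool", "body": {
  "rows": [
    {"offset": [0.1,-0.15,0],"rotation": [0,0,0],"claw": 0.3},
    {"offset": [0.2,-0.3,0],"rotation": [0,0,0],"claw": 0.3},
    {"offset": [0.3,-0.45,0],"rotation": [0,0,0],"claw": 0.3},
    {"offset": [0.4,-0.6,0],"rotation": [0,0,0],"claw": 0.3},
    {"offset": [0.44,-0.75,0],"rotation": [0,0,0],"claw": 0.3},
    {"offset": [0.44,-0.85,0],"rotation": [0,0,0],"claw": 0.3},
    {"offset": [0.44,-0.86,0],"rotation": [0,0,0],"claw": 0.3},
    {"offset": [0.44,-0.86,0],"rotation": [0,0,0],"claw": 0.3},
    {"offset": [0.44,-0.86,0],"rotation": [0,0,0],"claw": 0.3}
  ]
}}

```text
clock: 33.12
tcp_pos: [0.6141, 0.0956, 0.2633]
orientation: [3.133, 0.209, -0.004]
contact_force: [1.1, -0.1, -2.5]
grip_width: 0.04
gripper_force: 50.9
```

```bash
python3 -c "from h import *;go(.615,.097,.159)
from bench import grab_frame
f=grab_frame('wrist')
cv2.imwrite('pics/w8.png',f['frame'][:,:,::-1])"
```

```text
t 33.12 tcp [0.6141 0.0956 0.2633] grip 0.04 50.9 F [ 1.1 -0.1 -2.5]
q [-0.01  0.39 -0.33  1.63  0.13  1.15 -1.81] offset [ 0.009 -0.01   0.695] rot [ 0.0007  0.0012 -0.0005]
```

View pics/w8.png

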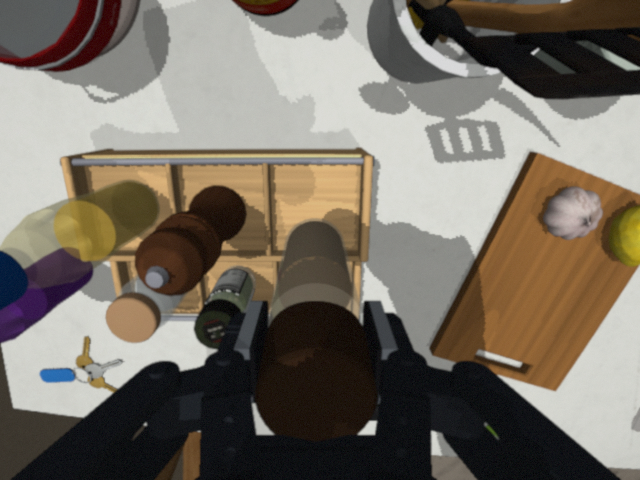

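The spice bottle hangs over back -85, and the other items stand in place. I lower it.

>>> {"method": "drive_tool", "body": {
  "rows": [
    {"offset": [0,-0.005,0.1],"rotation": [0,0,0],"claw": 0.3},
    {"offset": [0,-0.005,0.22],"rotation": [0,0,0],"claw": 0.3},
    {"offset": [0,-0.005,0.34],"rotation": [0,0,0],"claw": 0.3},
    {"offset": [0,-0.005,0.46],"rotation": [0,0,0],"claw": 0.3},
    {"offset": [0,-0.005,0.56],"rotation": [0,0,0],"claw": 0.3},
    {"offset": [0,-0.005,0.63],"rotation": [0,0,0],"claw": 0.3},
    {"offset": [0,-0.005,0.66],"rotation": [0,0,0],"claw": 0.3},
    {"offset": [0,-0.005,0.68],"rotation": [0,0,0],"claw": 0.3},
    {"offset": [0,-0.005,0.68],"rotation": [0,0,0],"claw": 0.3}
  ]
}}

```text
clock: 33.92
tcp_pos: [0.6141, 0.0975, 0.1614]
orientation: [3.134, 0.21, -0.003]
contact_force: [-0.2, 0.3, -1.1]
grip_width: 0.0401
gripper_force: 50.9
```

>>> {"method": "drive_tool", "body": {
  "rows": [
    {"offset": [0,0,0.01],"rotation": [0,0,0],"claw": 0.3},
    {"offset": [0,0,0.018],"rotation": [0,0,0],"claw": 0.3},
    {"offset": [0,0,0.018],"rotation": [0,0,0],"claw": 0.3}
  ]
}}

```text
clock: 34.17
tcp_pos: [0.6144, 0.0982, 0.1593]
orientation: [3.134, 0.212, -0.001]
contact_force: [-0.1, 0.3, -1.7]
grip_width: 0.0402
gripper_force: 51.1
```

>>> {"method": "drive_tool", "body": {
  "rows": [
    {"offset": [0,0,0.008],"rotation": [0,0,0],"claw": 0.3},
    {"offset": [0,0,0.016],"rotation": [0,0,0],"claw": 0.3},
    {"offset": [0,0,0.016],"rotation": [0,0,0],"claw": 0.3}
  ]
}}

```text
clock: 34.42
tcp_pos: [0.6151, 0.0984, 0.1592]
orientation: [3.134, 0.211, 0.002]
contact_force: [-3.2, -0.7, 13.1]
grip_width: 0.0399
gripper_force: 52.4
```

>>> {"method": "drive_tool", "body": {
  "rows": [
    {"offset": [0,0,-0.004],"rotation": [0,0,0],"claw": 0.3},
    {"offset": [0,0,-0.004],"rotation": [0,0,0],"claw": 0.5},
    {"offset": [0,0,-0.004],"rotation": [0,0,0],"claw": 0.6},
    {"offset": [0,0,-0.004],"rotation": [0,0,0],"claw": 0.72},
    {"offset": [0,0,-0.004],"rotation": [0,0,0],"claw": 0.72},
    {"offset": [0,0,-0.004],"rotation": [0,0,0],"claw": 0.72},
    {"offset": [0,0,-0.1],"rotation": [0,0,0],"claw": 0.72},
    {"offset": [0,0,-0.3],"rotation": [0,0,0],"claw": 0.72},
    {"offset": [0,0,-0.5],"rotation": [0,0,0],"claw": 0.72},
    {"offset": [0,0,-0.75],"rotation": [0,0,0],"claw": 0.72},
    {"offset": [0,0,-0.95],"rotation": [0,0,0],"claw": 0.72},
    {"offset": [0,0,-0.95],"rotation": [0,0,0],"claw": 0.72}
  ]
}}

```text
clock: 35.42
tcp_pos: [0.6173, 0.0992, 0.306]
orientation: [-3.133, -0.211, -0.015]
contact_force: [0.5, 0.4, 0.2]
grip_width: 0.0615
gripper_force: 0.0
```

>>> {"method": "drive_tool", "body": {
  "rows": [
    {"offset": [-0.05,0.2,0],"rotation": [0,0,0],"claw": 0.72},
    {"offset": [-0.1,0.4,0],"rotation": [0,0,0],"claw": 0.72},
    {"offset": [-0.2,0.6,0],"rotation": [0,0,0],"claw": 0.72},
    {"offset": [-0.25,0.8,0],"rotation": [0,0,0],"claw": 0.72},
    {"offset": [-0.3,1,0],"rotation": [0,0,0],"claw": 0.72},
    {"offset": [-0.3,1,0],"rotation": [0,0,0],"claw": 0.72}
  ]
}}

```text
clock: 35.92
tcp_pos: [0.5887, -0.0653, 0.2983]
orientation: [3.131, 0.195, -0.005]
contact_force: [-0.1, -0.8, -0.8]
grip_width: 0.0615
gripper_force: 0.0
```

>>> {"method": "drive_tool", "body": {
  "rows": [
    {"offset": [-0.05,0.2,0],"rotation": [0,0,0],"claw": 0.72},
    {"offset": [-0.1,0.4,0],"rotation": [0,0,0],"claw": 0.72},
    {"offset": [-0.2,0.6,0],"rotation": [0,0,0],"claw": 0.72},
    {"offset": [-0.25,0.8,0],"rotation": [0,0,0],"claw": 0.72},
    {"offset": [-0.3,1,0],"rotation": [0,0,0],"claw": 0.72},
    {"offset": [-0.3,1,0],"rotation": [0,0,0],"claw": 0.72},
    {"offset": [-0.3,1,0],"rotation": [0,0,0],"claw": 0.72},
    {"offset": [-0.3,1,0],"rotation": [0,0,0],"claw": 0.72}
  ]
}}

```text
clock: 36.58
tcp_pos: [0.5655, -0.2103, 0.2985]
orientation: [-3.134, -0.212, 0.003]
contact_force: [0.4, 0.7, -0.3]
grip_width: 0.0616
gripper_force: 0.0
```

```bash
python3 -c "
from h import *;go(.615,.097,.159)
from bench import grab_frame
f=grab_frame('top');P=cloud(f)
for n,x,y,z in[('vin',.594,.2655,.249),('spice',.615,.098,.210),('mill',.596,.185,.216),('glass',.498,.252,.108),('herb',.509,.169,.120),('vial',.524,.077,.122)]:
    m=(np.hypot(P[...,0]-x,P[...,1]-y)<.035)&(abs(P[...,2]-z)<.007);print(n,m.sum(),P[m].mean(0).round(3))
cv2.imwrite('pics/t9.png',cv2.resize(f['frame'][170:320,140:470,::-1],None,fx=2.4,fy=2.4))"
```

```text
t 36.58 tcp [ 0.5655 -0.2103  0.2985] grip 0.0616 0.0 F [ 0.4  0.7 -0.3]
q [ 0.41  0.32 -0.21  1.64  0.07  1.19 -1.24] offset [ 0.605 -1.985  0.931] rot [-0.0004  0.001   0.0004]
vin 158 [0.593 0.266 0.245]
spice 257 [0.613 0.099 0.207]
mill 30 [0.598 0.185 0.213]
glass 337 [0.497 0.25  0.106]
herb 246 [0.507 0.169 0.119]
vial 50 [0.524 0.078 0.119]
```

View pics/t9.png

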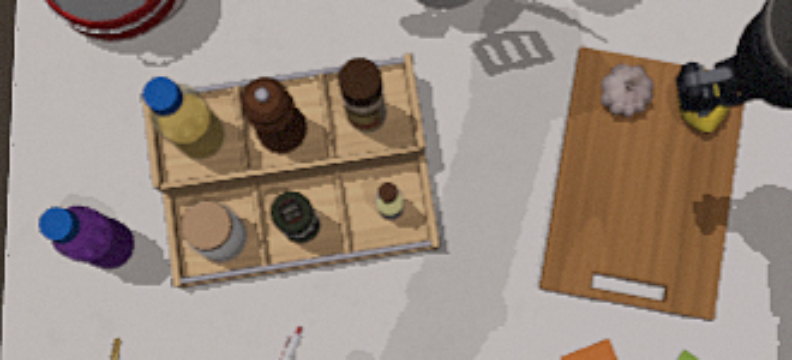

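The tall ones now stand at the back: vinegar (180,115), mill (272,115) and spice bottle (362,95). The low ones stand at the front: tan jar (213,228), herb jar (295,215) and vial (389,200). All tops are at the right heights, and the arm is clear.

```bash
python3 -c "from bench import hand_in;print(hand_in())"
```

```text
the job is handed in; nothing more can be done
None
```

The vinegar, mill and spice bottle stand on the back step and the tan jar, herb jar and vial on the front step, all upright, one to a compartment; mill, vial, lemon and garlic were left alone, and I handed in at about 37 s (no verdict was shown).

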